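# Bolt the litho press bed

## Task

Lock the green press bed with its sliding bolt. Slide the bolt by its handle with the black knob into the red keeper; the keeper has a slot at an unseen angle, so rock the handle back and forth until the bolt's cross bit finds the slot and can be pushed through fully home. Then turn the handle right over towards the robot so the bolt cannot slip back, let go of it, and leave the other things on the bench and on the stone where they are.

Things in the scene. Friction and masses are not known exactly. Their poses are not given: they have to be found in the camera images.
- press_bed: Fixed: dark plate (120 x 290 x 8 mm) with the bolt, and behind it (x 87 to 287 mm, y +-165 mm) a green bed with a pale stone, 69 mm high. Origin on the bench under the bolt's axis, z up, +y = the way the bolt slides home, -x towards the robot. The bolt's axis lies along y at x = 0, 45 mm up. Green guide blocks (28 mm wide, 58 mm tall) on the axis at y -85 and 45 mm.
- knob (a point): Centre of the handle's knob: black cylinder with orange band, 26 mm across, 26 mm long, flat ends facing along the bed's y. Pinch it across the flat ends from above; it swivels between upright fingers. 75 mm from the bolt's axis on an 11 mm bar. In the bed's frame: x = -75 mm * sin(turn), y = -50 mm + slide, z = 45 mm + 75 mm * cos(turn).
- bit_front (a point): Centre of the front end of the bolt (13 mm steel bar, on the bolt's axis). The end carries a flat cross bit 44 mm x 12 mm, 12 mm long along the bar, whose 44 mm lie in line with the handle.
- keeper_mouth (a point): Centre of the mouth of the fixed red keeper housing (60 mm wide, 76 mm tall, 79 mm deep along +y). 30 mm inside is a fixed steel plate, 12 mm thick, with a 16 mm wide straight slot. The slot's angle about the bolt's axis is hidden and differs each time: it suits some handle angle (joint bolt_turn) between -0.55 and 0.55 rad, with about 0.09 rad play either way.
- bolt_slide (a joint): How far the bolt is slid home, m: 0 fully drawn back, 0.075 fully home against its stop. At 0.045 the cross bit meets the slotted plate in the keeper and goes no further unless the handle's angle matches the slot; from 0.069 on it is through the plate and free to turn again. About 2 N of friction.
- bolt_turn (a joint): Angle of the handle about the bolt's axis, rad: 0 upright, positive leaning towards the robot (-x of the bed); stops at -0.8 and 1.2 (turned right over towards the robot). Stays where it is left (friction 0.12 N m).
- brush: Bystander, to be left alone: green-handled brush lying on the stone, 180 mm long.
- ink_knife: Bystander, to be left alone: ink knife (spatula, dark wood handle, 200 mm) lying on the bench in front of the bed.
- gum_bottle: Bystander, to be left alone: amber bottle, 64 mm across, 170 mm tall.
- ink_tin: Bystander, to be left alone: ink tin, 90 mm across, 70 mm tall.
- water_pot: Bystander, to be left alone: white pot, 100 mm across, 70 mm tall.
- scrub_block: Bystander, to be left alone: orange scrubbing block, 100 x 60 x 45 mm.
- wrench: Bystander, to be left alone: steel wrench lying on the bench.

How it is judged:
By the outcome, as a careful person would: the job done as asked, in the order asked, and still so for the second after the job is handed in, with the robot touching nothing.
It also fails if it takes over 54 s, if anything falls off the work surface, if the arm or the gripper's body presses on something with over 40 N, if the wrist force passes 120 N, or if a joint passes its speed limit or range.

## Robot

A 6-joint arm with a two-finger parallel gripper is mounted at the origin on the work surface. World frame = base frame: x ahead of the robot, y to its left, z up, the work surface at z = 0. Lengths are in m, angles in degrees, forces in N, time in s.
With the tool pointing down it reaches from about 0.3 to 0.75 m from the base axis. Payload 8.5 kg.
Tool frame: the origin (TCP) lies on the mounting face of the last link; the fingertips stand tip_extent ahead of it and the grasp point (between the pads) lies 155 mm ahead of it (tip_extent is the distance from the TCP to the fingertips, in m); z points along the fingers, y is the line along which they close (so a half turn about z gives the same grasp; the last joint's range is limited). The gripper opens to 85 mm and grips with 20 to 120 N. Pads are 22 mm wide; open, the fingers measure 114 mm over their backs; the gripper's body (76 mm by 85 mm) begins 54 mm behind the grasp point. The pads swing forward as they close: fully open they stand 13 mm farther back than shut.
Start: joints at [-83.096, 21.807, 74.336, -0, 83.858, -12.336], TCP at [0.181, -0.519, 0.405] pointing down, gripper open.
Joint ranges: [-178.18, 178.18], [-50.72, 133.34], [12.68, 142.11], [-81.47, 261.47], [9.98, 163.14], [-165.26, 165.26]. Speed limits (degrees/s): [136.94, 136.94, 180, 180, 180, 180].

## Interface

Orientations are given as a 3x3 rotation matrix whose columns are the frame's x, y, z axes.
In Python, from rig import observe, get_image, camera_params, close_job, tip_extent gives the robot as it stands.
- The arm moves only by the shell command python3 -m creep 'ROWS' [FORCE]. ROWS is JSON, a list of rows, each an object with "jaw": the gripper's target within -1 to 1 (shut at 1, half-way at 0, fully open at -1); "travel": the shift along the world's x, y, z in mm, a list of three; "roll": the turn about the world's z in rad. A call has 1 to 12 rows; each row is the pose to reach, as a shift and turn from the pose commanded when the call began; what a row does not reach only later rows make up. A row lasts 1/10 s, in which the tool goes at most 50 mm and 8.59 degrees, less where a joint would pass 70% of its speed; a pose out of reach is approached as far as the arm can. A call with a gripper value outside its range is refused whole. The fingers move at their own pace and stop on an object; FORCE is the grip in N (left out, the last holds). Time passes only in rows, so rows that repeat a pose let the fingers close. It gives the time, the measured TCP pose, the force, the opening and the grip force at its end, in the units of the state.
- observe(): the state, without advancing time (a new reading comes with each control period).
- get_image(name): name is "scene" or "top"; returns (picture, depth): 420x560x3 uint8, red, green, blue; 420x560 float32, m along the optical axis (not along the pixel's ray), 0 where there is no reading.
- camera_params(name): a dict with "mtx" (3x3 intrinsics, pixels), "dist_coeffs" ([k1, k2, p1, p2, k3] as OpenCV has them; the pictures are not rectified), "extrinsics" (4x4, takes a point from camera to world coordinates). Camera axes: x right, y down, z forward; pixel columns grow to the right and rows downward; lengths in m; the calibration is good to about 2 mm. A picture is of the moment at which its call begins. camera_params takes no time and is no camera call.
- close_job(): hands the job in; it is judged then, once.
The state is a dict: "time_s": time; "q": joint angles; "qvel": joint speeds; "joint_efforts": joint torques, N m; "position": TCP position; "tool_rot": TCP orientation; "ft_force": force on the tool from outside, world axes, zero at the start; "wrist_torque": the same for the moment, N m; "grip_width": finger opening in m; "gripper_force": force on a finger pad.
Only numpy, scipy, OpenCV 4.12 (cv2) and the standard library are available. Lean on these libraries where they do the work, as an engineer would, in place of code of your own. Each camera call takes 0.05 s, during which the arm holds its last target. There are 200 camera calls.

## Working session

There is one attempt and no reset: what is moved stays moved. The work goes in short steps, Python scripts to look and compute and a shell command to move; the robot and the scene stay as the last step left them, time stands still between calls to the robot, and variables do not carry over. Pictures are saved under pics/ and viewed, at most 10 in all, crops included, and the job is handed in when it is done.

```bash
mkdir -p pics; python3 - <<'E'
from rig import *
import cv2,numpy as np
s=observe();print(s['time_s'],s['position'],np.round(s['tool_rot'],3).tolist(),s['grip_width'],tip_extent if not callable(tip_extent) else tip_extent())
for n in("scene","top"):
    p,d=get_image(n);cv2.imwrite(f"pics/{n}0.png",p[...,::-1]);np.savez(f"{n}0.npz",p=p,d=d)
    c=camera_params(n);print(n,c)
E
```

```text
0.0 [ 0.18122906 -0.51923912  0.40411265] [[0.944, 0.329, -0.0], [0.329, -0.944, 0.001], [0.0, -0.001, -1.0]] 0.08495059468611289 0.1734
scene {'mtx': array([[452.89956393,   0.        , 280.16332319],
       [  0.        , 452.89956393, 211.21545487],
       [  0.        ,   0.        ,   1.        ]]), 'dist_coeffs': array([-0.01850754,  0.        ,  0.        ,  0.        ,  0.        ]), 'extrinsics': array([[ 0.28242962,  0.73378616, -0.61789269,  1.40571089],
       [ 0.95928646, -0.21720136,  0.18053548, -0.25227209],
       [-0.00173269, -0.64372466, -0.76525523,  1.13984563],
       [ 0.        ,  0.        ,  0.        ,  1.        ]])}
top {'mtx': array([[446.8116455 ,   0.        , 282.5247305 ],
       [  0.        , 446.8116455 , 210.70492415],
       [  0.        ,   0.        ,   1.        ]]), 'dist_coeffs': array([-0.13283836,  0.        ,  0.        ,  0.        ,  0.        ]), 'extrinsics': array([[-0.00889313, -0.97150222,  0.23686358,  0.24651016],
       [-0.99994344,  0.01002179,  0.00356138, -0.01287329],
       [-0.00583368, -0.23681851, -0.97153639,  1.42139702],
       [ 0.        ,  0.        ,  0.        ,  1.        ]])}
```

View pics/scene0.png

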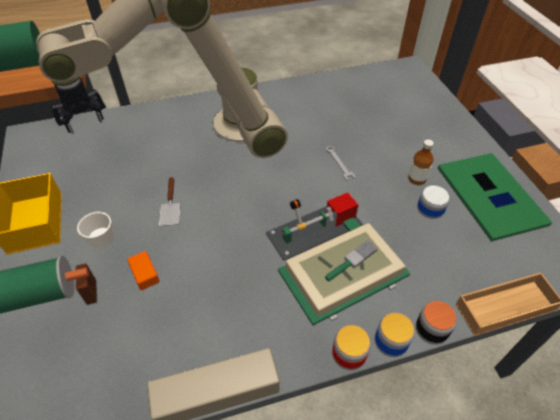

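View pics/top0.png

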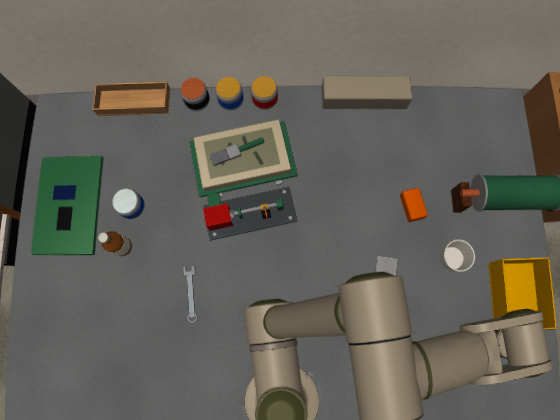

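The scene view shows the knob at about (296,204) and the red keeper at (343,208). The top view shows the knob at (265,211), the keeper at (217,216), the guides at (280,203) and (238,212), and the stone at (243,155). Next I'll measure these.

```bash
cat > h.py <<'E'
import numpy as np,cv2
from rig import *
def ray(n,uv):
    c=camera_params(n);E=c['extrinsics']
    u=cv2.undistortPoints(np.array(uv,float).reshape(-1,1,2),c['mtx'],c['dist_coeffs']).reshape(-1,2)
    return E[:3,3],np.c_[u,np.ones(len(u))]@E[:3,:3].T
def onplane(n,uv,z):
    o,r=ray(n,uv);return o+r*((z-o[2])/r[:,2])[:,None]
def pts(n,mask,d):
    v,u=np.nonzero(mask&(d>0));o,r=ray(n,np.c_[u,v]);return o+r*d[v,u][:,None]
def tri(uva,uvb,a='scene',b='top'):
    o1,r1=ray(a,[uva]);o2,r2=ray(b,[uvb]);A=np.c_[r1[0],-r2[0]]
    t=np.linalg.lstsq(A,o2-o1,rcond=None)[0];p,q=o1+t[0]*r1[0],o2+t[1]*r2[0]
    return (p+q)/2,np.linalg.norm(p-q)
def box(m,x0,x1,y0,y1):
    k=np.zeros(m.shape,bool);k[y0:y1,x0:x1]=1;return m&k
E
python3 - <<'E'
from h import *
B={'scene':((325,190,362,225),(285,192,305,214)),'top':((200,200,234,232),(255,200,274,222))}
for n in B:
    f=np.load(n+'0.npz');p,d=f['p'],f['d'];R,G,Bl=[p[...,i].astype(int) for i in range(3)]
    x0,y0,x1,y1=B[n][0];m=box((R>120)&(G<60)&(Bl<60),x0,x1,y0,y1)
    P=pts(n,m,d);T=P[P[:,2]>np.percentile(P[:,2],90)-.012]
    print(n,'keeper top z',np.percentile(P[:,2],95),'c',T.mean(0),cv2.minAreaRect((T[:,:2]*1000).astype(np.float32)))
    x0,y0,x1,y1=B[n][1];m=box((R>130)&(R-Bl>60),x0,x1,y0,y1);v,u=np.nonzero(m)
    print(' orange',len(u),u.mean(),v.mean(),u.min(),u.max(),v.min(),v.max());P=pts(n,m,d);print(np.median(P,0))
    # stone
    hs=(R>150)&(G>130)&(Bl>100)
    m=box(hs,*((185,300,110,195) if n=='top' else (280,415,220,310)))
    P=pts(n,m,d);P=P[abs(P[:,2]-.069)<.015];print(' stone',np.median(P[:,2]),cv2.minAreaRect((P[:,:2]*1000).astype(np.float32)))
    x0,y0,x1,y1=(195,180,305,245) if n=='top' else (255,185,370,260)
    cv2.imwrite(f'pics/{n}0c.png',cv2.resize(p[y0:y1,x0:x1,::-1],None,fx=6,fy=6,interpolation=cv2.INTER_CUBIC))
E
```

```text
scene keeper top z 0.07824840858932643 c [0.56787238 0.19463642 0.07494312] ((566.7611694335938, 195.72775268554688), (63.15842819213867, 78.18724060058594), 10.53857707977295)
 orange 13 295.61538461538464 202.23076923076923 294 297 200 205
[0.56372016 0.04291994 0.12065543]
 stone 0.06529010537054847 ((724.1287231445312, 113.54443359375), (282.1814880371094, 290.6374206542969), 12.243576049804688)
top keeper top z 0.08113247776116528 c [0.56479983 0.1974542  0.07634992] ((565.34814453125, 197.8731231689453), (59.004512786865234, 77.46892547607422), 11.997631072998047)
 orange 31 264.2258064516129 207.32258064516128 260 267 204 216
[0.59546839 0.04735029 0.05525699]
 stone 0.0665176784911663 ((772.2803344726562, 124.83456420898438), (178.89410400390625, 285.718505859375), 12.473041534423828)
```

View pics/top0c.png

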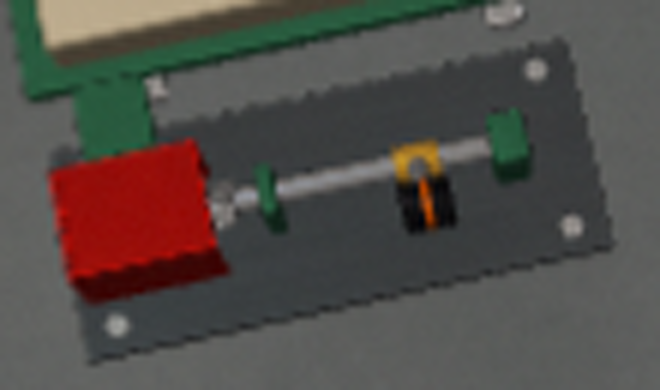

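View pics/scene0c.png

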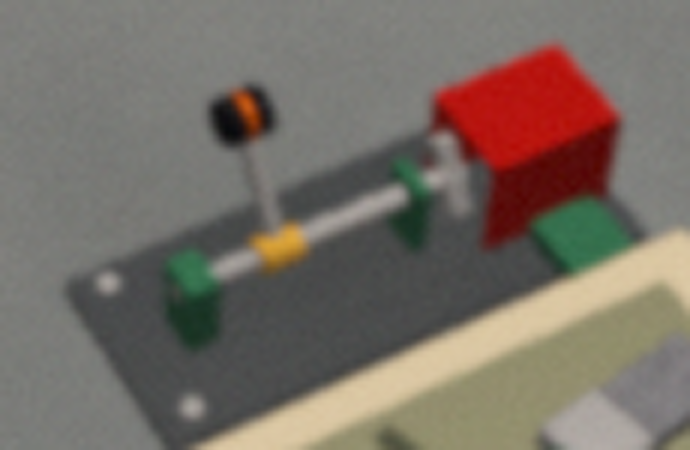

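The top crop shows the knob at about (427,203)/6, tilted toward the robot. The handle hub is at (415,160), the guides are at (508,130) and (266,185), and the bit is just outside the keeper mouth at (222,205). In the scene crop the knob is at (241,115)/6.

```bash
python3 - <<'E'
from h import *
k,e=tri((255+241/6-.4,185+115/6-.4),(195+427/6-.4,180+203/6-.4));print('knob',k,e)
g=onplane('top',[(195+506/6,180+128/6),(195+265/6,180+180/6)],.058);print('guides',g)
h=onplane('top',[(195+416/6,180+162/6)],.05);print('hub',h)
yaw=np.radians(12);y=np.array([-np.sin(yaw),np.cos(yaw)]);x=np.array([y[1],-y[0]])
d=g[1]-g[0];print('guide yaw',np.degrees(np.arctan2(-d[0],d[1])),np.linalg.norm(d))
K=np.array([.566,.1965])
for nme,p in(('k',k[:2]),('g0',g[0,:2]),('g1',g[1,:2]),('hub',h[0,:2])):print(nme,'rel keeper x,y',(p-K)@x,(p-K)@y)
E
```

```text
knob [0.55823298 0.04195476 0.10951747] 0.0013239584620256457
guides [[0.60946834 0.00192945 0.058     ]
 [0.58260227 0.12858117 0.058     ]]
hub [[0.59353236 0.04965878 0.05      ]]
guide yaw 11.97636974640561 0.12946985742830508
k rel keeper x,y -0.039729054823902335 -0.1495532048446403
g0 rel keeper x,y 0.002064960307284841 -0.19935629061314716
g1 rel keeper x,y 0.002118357006014291 -0.06988644419592843
hub rel keeper x,y -0.0035992975722154152 -0.14935668414330505
```

```bash
python3 -m creep '[{"jaw":-1,"travel":[38,56,-4],"roll":-0.03},{"jaw":-1,"travel":[72,104,-8],"roll":-0.06},{"jaw":-1,"travel":[104,152,-12],"roll":-0.09},{"jaw":-1,"travel":[136,200,-16],"roll":-0.126},{"jaw":-1,"travel":[168,248,-20],"roll":-0.126},{"jaw":-1,"travel":[200,296,-24],"roll":-0.126},{"jaw":-1,"travel":[232,344,-28],"roll":-0.126},{"jaw":-1,"travel":[262,390,-32],"roll":-0.126},{"jaw":-1,"travel":[290,432,-36],"roll":-0.126},{"jaw":-1,"travel":[318,474,-40],"roll":-0.126},{"jaw":-1,"travel":[345,515,-40],"roll":-0.126},{"jaw":-1,"travel":[370,550,-40],"roll":-0.126}]' 40
```

```text
time_s: 1.3
position: [0.5158, -0.0202, 0.3662]
tool_rot: [[0.978, 0.208, -0.001], [0.208, -0.978, 0.0], [-0.001, -0.0, -1.0]]
ft_force: [0.7, -0.6, 0.3]
grip_width: 0.0853
gripper_force: 0.0
```

```bash
python3 -m creep '[{"jaw":-1,"travel":[0,0,0],"roll":0},{"jaw":-1,"travel":[0,0,0],"roll":0},{"jaw":-1,"travel":[0,0,0],"roll":0}]'; python3 - <<'E'
from h import *
p,d=get_image('scene');cv2.imwrite('pics/s1.png',cv2.resize(p[150:260,230:380,::-1],None,fx=5,fy=5,interpolation=cv2.INTER_CUBIC))
E
```

```text
time_s: 1.6
position: [0.5147, -0.023, 0.3664]
tool_rot: [[0.978, 0.207, -0.001], [0.207, -0.978, -0.0], [-0.001, -0.0, -1.0]]
ft_force: [-0.4, -0.4, 0.4]
grip_width: 0.0851
gripper_force: 0.0
```

View pics/s1.png

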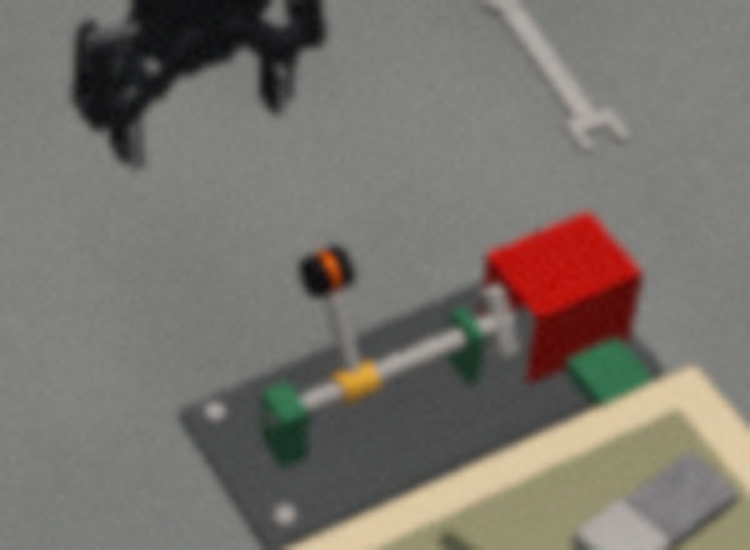

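The crop shows the knob at (328,270), untouched, with the open fingers above and to its left, clear of it. Now I'll move over the knob and go down.

```bash
python3 -m creep '[{"jaw":-1,"travel":[20,30,0],"roll":0},{"jaw":-1,"travel":[43,65,0],"roll":0},{"jaw":-1,"travel":[43,65,-5],"roll":0},{"jaw":-1,"travel":[43,65,-25],"roll":0},{"jaw":-1,"travel":[43,65,-55],"roll":0},{"jaw":-1,"travel":[43,65,-80],"roll":0},{"jaw":-1,"travel":[43,65,-101],"roll":0},{"jaw":-1,"travel":[43,65,-101],"roll":0},{"jaw":-1,"travel":[43,65,-101],"roll":0}]' 40; python3 - <<'E'
from h import *
p,d=get_image('scene');cv2.imwrite('pics/s2.png',cv2.resize(p[150:260,230:380,::-1],None,fx=5,fy=5,interpolation=cv2.INTER_CUBIC))
E
```

```text
time_s: 2.55
position: [0.5581, 0.0416, 0.2662]
tool_rot: [[0.978, 0.207, 0.0], [0.207, -0.978, -0.0], [0.0, 0.0, -1.0]]
ft_force: [-0.0, 0.4, 0.2]
grip_width: 0.0852
gripper_force: 0.0
```

View pics/s2.png

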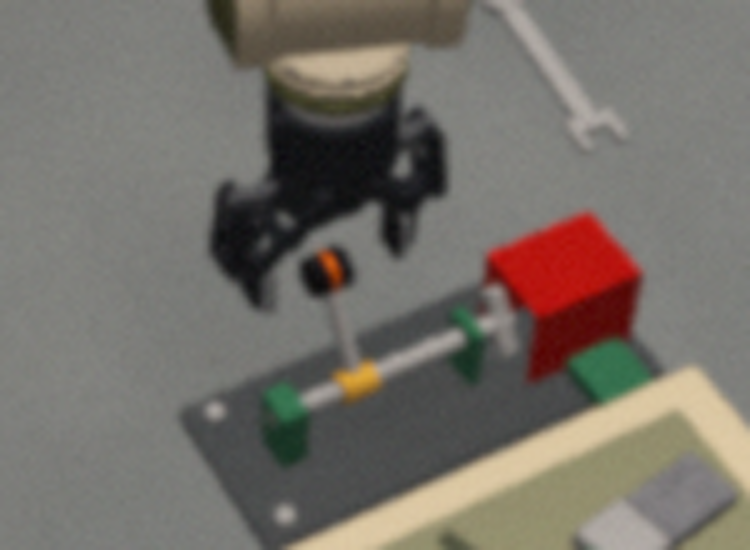

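The knob at (328,270) sits midway between the fingertips at (262,300) and (398,248), so I'll close on it.

```bash
python3 -m creep '[{"jaw":0,"travel":[0,0,0],"roll":0},{"jaw":1,"travel":[0,0,0],"roll":0},{"jaw":1,"travel":[0,0,0],"roll":0},{"jaw":1,"travel":[0,0,0],"roll":0},{"jaw":1,"travel":[0,0,0],"roll":0},{"jaw":1,"travel":[0,0,0],"roll":0}]' 50
```

```text
time_s: 3.2
position: [0.5581, 0.0428, 0.266]
tool_rot: [[0.978, 0.208, 0.0], [0.208, -0.978, -0.0], [0.0, 0.0, -1.0]]
ft_force: [-1.5, -0.3, 5.5]
grip_width: 0.0251
gripper_force: 52.6
```

```bash
python3 -m creep '[{"jaw":1,"travel":[-1,5,0],"roll":0},{"jaw":1,"travel":[-3,14,0],"roll":0},{"jaw":1,"travel":[-5,24,0],"roll":0},{"jaw":1,"travel":[-6,28,0],"roll":0},{"jaw":1,"travel":[-6.6,31,0],"roll":0},{"jaw":1,"travel":[-6.6,31,0],"roll":0},{"jaw":1,"travel":[-7.1,33.5,0],"roll":0},{"jaw":1,"travel":[-7.1,33.5,0],"roll":0},{"jaw":1,"travel":[-7.1,33.5,0],"roll":0}]'; python3 - <<'E'
from h import *
t=np.arange(.6,-.61,-.1);c,s=np.cos(np.radians(12)),np.sin(np.radians(12))
for a in t:
    d=-75*np.sin(a)+75*np.sin(.58);print(round(a,2),np.round([d*c,d*s,75*(np.cos(a)-np.cos(.58))],1))
E
```

```text
time_s: 4.1
position: [0.5516, 0.0736, 0.2661]
tool_rot: [[0.978, 0.208, 0.002], [0.208, -0.978, -0.007], [0.0, 0.007, -1.0]]
ft_force: [-0.8, -20.9, 5.0]
grip_width: 0.0253
gripper_force: 52.8
0.6 [-1.2 -0.3 -0.8]
0.5 [5.  1.1 3.1]
0.4 [11.6  2.5  6.3]
0.3 [18.5  3.9  8.9]
0.2 [25.6  5.4 10.8]
0.1 [32.9  7.  11.9]
0.0 [40.2  8.5 12.3]
-0.1 [47.5 10.1 11.9]
-0.2 [54.8 11.6 10.8]
-0.3 [61.9 13.2  8.9]
-0.4 [68.8 14.6  6.3]
-0.5 [75.4 16.   3.1]
-0.6 [81.6 17.4 -0.8]
```

Contact at the plate: about 21 N, at slide ≈45 mm. I'll ease off a little and sweep the handle in short pieces.

```bash
python3 -m creep '[{"jaw":1,"travel":[2,-0.5,1],"roll":0},{"jaw":1,"travel":[5.2,0.1,3],"roll":0},{"jaw":1,"travel":[8.5,0.8,4.8],"roll":0},{"jaw":1,"travel":[11.8,1.5,6.3],"roll":0},{"jaw":1,"travel":[11.8,1.5,6.3],"roll":0}]'
```

```text
time_s: 4.6
position: [0.5623, 0.076, 0.2705]
tool_rot: [[0.978, 0.208, -0.006], [0.208, -0.978, -0.005], [-0.007, 0.004, -1.0]]
ft_force: [-4.3, -14.1, -2.3]
grip_width: 0.0254
gripper_force: 52.2
```

```bash
python3 -m creep '[{"jaw":1,"travel":[3.4,0.7,1.4],"roll":0},{"jaw":1,"travel":[6.9,1.4,2.6],"roll":0},{"jaw":1,"travel":[10.4,2.1,3.6],"roll":0},{"jaw":1,"travel":[14,2.9,4.5],"roll":0},{"jaw":1,"travel":[14,2.9,4.5],"roll":0}]'
```

```text
time_s: 5.1
position: [0.5759, 0.0803, 0.2745]
tool_rot: [[0.978, 0.208, -0.008], [0.208, -0.978, -0.001], [-0.008, -0.001, -1.0]]
ft_force: [-5.3, -2.5, -4.2]
grip_width: 0.025
gripper_force: 50.1
```

The bolt advanced 1.4 mm and the axial force fell to 2.5 N, so the bit has probably dropped into the slot. I'll push gently.

```bash
python3 -m creep '[{"jaw":1,"travel":[-0.4,2,0],"roll":0},{"jaw":1,"travel":[-0.8,4,0],"roll":0},{"jaw":1,"travel":[-0.8,4,0],"roll":0},{"jaw":1,"travel":[-0.8,4,0],"roll":0}]'
```

```text
time_s: 5.5
position: [0.5749, 0.0845, 0.2745]
tool_rot: [[0.978, 0.208, -0.007], [0.208, -0.978, -0.0], [-0.007, -0.001, -1.0]]
ft_force: [-5.4, -1.7, -4.7]
grip_width: 0.0253
gripper_force: 50.1
```

It's in. Next, push fully home.

```bash
python3 -m creep '[{"jaw":1,"travel":[-1,5,0],"roll":0},{"jaw":1,"travel":[-2.1,10,0],"roll":0},{"jaw":1,"travel":[-3.2,15,0],"roll":0},{"jaw":1,"travel":[-4.2,20,0],"roll":0},{"jaw":1,"travel":[-5,23.5,0],"roll":0},{"jaw":1,"travel":[-5.6,26.4,0],"roll":0},{"jaw":1,"travel":[-5.6,26.4,0],"roll":0},{"jaw":1,"travel":[-5.6,26.4,0],"roll":0}]'; python3 - <<'E'
from h import *
c,s=np.cos(np.radians(12)),np.sin(np.radians(12))
for a in np.arange(.2,1.31,.1):
    d=-75*np.sin(a)+75*np.sin(.2);print(round(a,2),np.round([d*c,d*s,75*(np.cos(a)-np.cos(.2))],1))
E
```

```text
time_s: 6.3
position: [0.57, 0.1087, 0.2748]
tool_rot: [[0.978, 0.208, -0.005], [0.208, -0.978, -0.007], [-0.007, 0.006, -1.0]]
ft_force: [-2.9, -17.6, -5.0]
grip_width: 0.0254
gripper_force: 51.4
0.2 [0. 0. 0.]
0.3 [-7.1 -1.5 -1.9]
0.4 [-14.   -3.   -4.4]
0.5 [-20.6  -4.4  -7.7]
0.6 [-26.8  -5.7 -11.6]
0.7 [-32.7  -6.9 -16.1]
0.8 [-38.1  -8.1 -21.3]
0.9 [-42.9  -9.1 -26.9]
1.0 [-47.2 -10.  -33. ]
1.1 [-50.8 -10.8 -39.5]
1.2 [-53.8 -11.4 -46.3]
1.3 [-56.1 -11.9 -53.4]
```

Home: the slide reads ≈75.5 mm with the stop reaction at 17 N. Now turn the handle over.

```bash
python3 -m creep '[{"jaw":1,"travel":[-3.3,-1.8,-0.9],"roll":0},{"jaw":1,"travel":[-6.9,-2.6,-1.9],"roll":0},{"jaw":1,"travel":[-10.3,-3.3,-3.1],"roll":0},{"jaw":1,"travel":[-13.8,-4.1,-4.4],"roll":0},{"jaw":1,"travel":[-17.1,-4.8,-6],"roll":0},{"jaw":1,"travel":[-20.4,-5.5,-7.7],"roll":0},{"jaw":1,"travel":[-23.5,-6.2,-9.6],"roll":0},{"jaw":1,"travel":[-26.6,-6.8,-11.6],"roll":0},{"jaw":1,"travel":[-26.6,-6.8,-11.6],"roll":0}]'
```

```text
time_s: 7.2
position: [0.5455, 0.1028, 0.2669]
tool_rot: [[0.978, 0.208, 0.01], [0.208, -0.978, -0.003], [0.009, 0.005, -1.0]]
ft_force: [5.2, -10.4, 10.0]
grip_width: 0.0249
gripper_force: 53.6
```

```bash
python3 -m creep '[{"jaw":1,"travel":[-3,-0.6,-2.2],"roll":0},{"jaw":1,"travel":[-5.9,-1.2,-4.5],"roll":0},{"jaw":1,"travel":[-8.6,-1.8,-7.1],"roll":0},{"jaw":1,"travel":[-11.3,-2.4,-9.7],"roll":0},{"jaw":1,"travel":[-13.7,-2.9,-12.5],"roll":0},{"jaw":1,"travel":[-16.1,-3.4,-15.3],"roll":0},{"jaw":1,"travel":[-18.3,-3.9,-18.3],"roll":0},{"jaw":1,"travel":[-20.4,-4.3,-21.4],"roll":0},{"jaw":1,"travel":[-22.2,-4.7,-24.6],"roll":0},{"jaw":1,"travel":[-24,-5.1,-27.9],"roll":0},{"jaw":1,"travel":[-25.5,-5.4,-31.3],"roll":0},{"jaw":1,"travel":[-25.5,-5.4,-31.3],"roll":0}]'
```

```text
time_s: 8.4
position: [0.5186, 0.0971, 0.2346]
tool_rot: [[0.978, 0.207, 0.002], [0.207, -0.978, -0.004], [0.002, 0.004, -1.0]]
ft_force: [-3.2, -15.4, 13.4]
grip_width: 0.0252
gripper_force: 60.6
```

```bash
python3 -m creep '[{"jaw":1,"travel":[-1,-0.2,-3],"roll":0},{"jaw":1,"travel":[-2,-0.4,-5.5],"roll":0},{"jaw":1,"travel":[-2,-0.4,-5.5],"roll":0},{"jaw":1,"travel":[-2,-0.4,-5.5],"roll":0}]'
```

```text
time_s: 8.8
position: [0.5166, 0.0967, 0.229]
tool_rot: [[0.978, 0.207, 0.002], [0.207, -0.978, -0.004], [0.001, 0.004, -1.0]]
ft_force: [-5.2, -15.5, 12.0]
grip_width: 0.0249
gripper_force: 61.2
```

```bash
python3 -m creep '[{"jaw":1,"travel":[-0.5,0,-2],"roll":0},{"jaw":1,"travel":[-1,0,-4],"roll":0},{"jaw":1,"travel":[-1,0,-4],"roll":0},{"jaw":1,"travel":[-1,0,-4],"roll":0}]'
```

```text
time_s: 9.2
position: [0.5155, 0.0966, 0.2252]
tool_rot: [[0.978, 0.207, 0.001], [0.207, -0.978, -0.004], [0.001, 0.004, -1.0]]
ft_force: [-5.8, -16.6, 14.7]
grip_width: 0.0252
gripper_force: 62.1
```

```bash
python3 -m creep '[{"jaw":1,"travel":[0.3,-1.3,0],"roll":0},{"jaw":1,"travel":[0.3,-1.3,0],"roll":0},{"jaw":-1,"travel":[0.3,-1.3,0],"roll":0},{"jaw":-1,"travel":[0.3,-1.3,0],"roll":0},{"jaw":-1,"travel":[0.3,-1.3,0],"roll":0},{"jaw":-1,"travel":[0.3,-1.3,0],"roll":0},{"jaw":-1,"travel":[0.3,-1.3,0],"roll":0},{"jaw":-1,"travel":[0.3,-1.3,20],"roll":0},{"jaw":-1,"travel":[0.3,-1.3,60],"roll":0},{"jaw":-1,"travel":[0.3,-1.3,110],"roll":0},{"jaw":-1,"travel":[-60,-1.3,150],"roll":0},{"jaw":-1,"travel":[-100,-40,150],"roll":0}]'; python3 - <<'E'
from h import *
for n,(x0,y0,x1,y1) in dict(scene=(230,150,380,260),top=(180,170,310,260)).items():
    p,d=get_image(n);cv2.imwrite(f'pics/{n}3.png',p[...,::-1]);
    np.savez(n+'3.npz',p=p,d=d);cv2.imwrite(f'pics/{n}3c.png',cv2.resize(p[y0:y1,x0:x1,::-1],None,fx=5,fy=5,interpolation=cv2.INTER_CUBIC))
E
```

```text
time_s: 10.4
position: [0.432, 0.0711, 0.3727]
tool_rot: [[0.977, 0.211, 0.005], [0.211, -0.977, -0.0], [0.005, 0.001, -1.0]]
ft_force: [1.6, -0.5, 1.1]
grip_width: 0.0858
gripper_force: 0.0
```

View pics/scene3c.png

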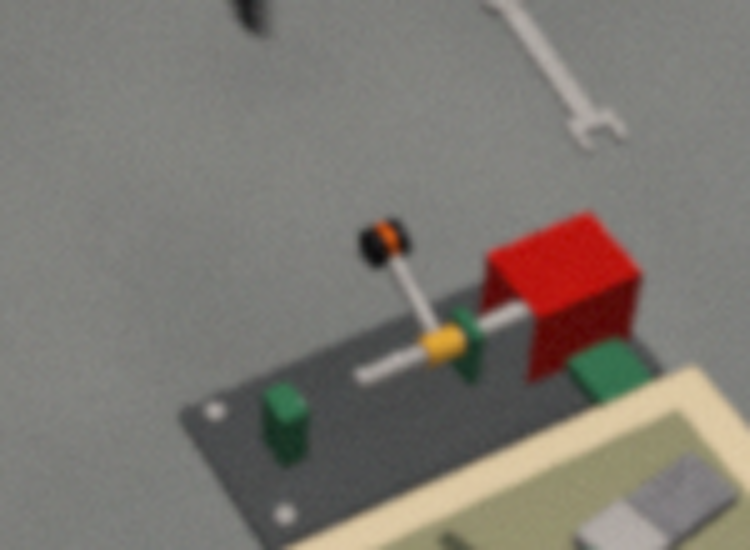

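View pics/top3c.png

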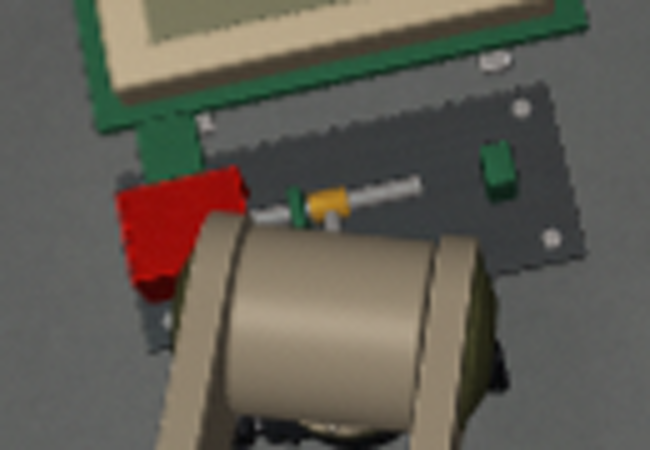

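The scene crop shows the bit inside the keeper, the hub at (443,342) beside the guide, and the knob at (384,242). In the top crop the arm hides the knob. I'll cast the knob ray onto the plane of the handle to check the turn and the slide.

```bash
python3 - <<'E'
from h import *
c,s=np.cos(np.radians(12)),np.sin(np.radians(12));X=np.array([c,s,0]);Y=np.array([-s,c,0]);O=np.array([.5909,.0842,0])
for uv,yb in(((295.2-.4,203.8),-.0345),((306.4,198.),.025),((306.4,198.),.021)):
    o,r=ray('scene',[uv]);r=r[0];p=o+r*(((O+yb*Y-o)@Y)/(r@Y));q=p-O;print(q@X,q[2],np.arctan2(-(q@X),q[2]-.045),np.hypot(q@X,q[2]-.045))
t=onplane('top',[(180+328/5,170+205/5)],.053)[0]-O;print('hub',t@X,t@Y)
E
```

```text
-0.04185348123584792 0.10810898022448234 0.5855944210369295 0.07572619940637175
-0.07097730963761277 0.07389669582320191 1.1841621301702034 0.07663417979525985
-0.06488001572278486 0.08204104543597346 1.0520366237074594 0.07470913924801076
hub -0.005204898298721297 0.026143861293649755
```

```bash
python3 -m creep '[{"jaw":-1,"travel":[0,0,0],"roll":0},{"jaw":-1,"travel":[0,0,0],"roll":0},{"jaw":-1,"travel":[0,0,0],"roll":0}]'; python3 -c "
from rig import *
print(close_job())"
```

```text
time_s: 10.8
position: [0.4337, 0.0702, 0.3697]
tool_rot: [[0.978, 0.209, -0.001], [0.209, -0.978, 0.0], [-0.001, -0.0, -1.0]]
ft_force: [0.0, 1.0, -0.7]
grip_width: 0.0852
gripper_force: 0.0
the job is handed in; nothing more can be done
None
```

The job is handed in at 10.8 s: the bolt is fully home (slide about 75 mm), the handle is turned over towards the robot to about 1.18 rad (stop at 1.2) and released, and nothing else on the bench or stone was touched.

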